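# Set out a scoop rest and hold the jar's flap open

### The arm

A 6-joint arm with a two-finger parallel gripper is mounted at the origin on the work surface. World frame = base frame: x ahead of the robot, y to its left, z up, the work surface at z = 0. Lengths are in mm, angles in rad, forces in N, time in s.
With the tool pointing down it reaches from about 275 to 825 mm from the base axis. Payload 5.2 kg.
Tool frame: the origin (TCP) lies at the very end of the fingers, on their centre line; the grasp point (between the pads) lies 19 mm behind it; z points along the fingers, y is the direction in which the jaws open and shut (so a half turn about z gives the same grasp; the last joint's range is limited). The gripper opens to 93 mm and grips with 3 to 60 N. Pads are 15 mm wide; open, the fingers measure 128 mm over their backs; the gripper's body (75 mm by 188 mm) begins 65 mm behind the grasp point.
Start: joints at [-1.345, 0.259, 1.535, -0, 1.348, -0.203], TCP at [228.699, -500.201, 218.653] pointing down, gripper open.
Joint ranges: [-3.14, 3.14], [-0.91, 2.08], [0.19, 2.58], [-1.22, 4.36], [0.22, 2.71], [-3.12, 3.12]. Speed limits (rad/s): [2.57, 2.57, 3.14, 3.14, 3.14, 3.14].

### API

Orientations are given as [roll, pitch, yaw] about the fixed x, y, z axes, in that order (R = Rz(yaw) Ry(pitch) Rx(roll)).
In Python, from bench import robot gives the robot as it stands. The module is installed in compiled form; this text tells all that it offers. Calls block until the motion is done:
- robot.move_ptp(position, orientation): joint-space move of the TCP to a pose.
- robot.move_linear(position, ori=None, speed=150, f_stop=None): straight line of the TCP; ori=None keeps the orientation; speed is the mean speed in mm/s. With f_stop (N) it stops when the force on the tool has changed by that much, and returns True; else False.
- robot.move_j(angles): joint-space move.
- robot.move_gripper(opening): opening from 0.0 (shut) to 1.0 (fully open); the grip force is fixed at half the most; returns when the fingers have stopped.
- robot.sleep(seconds).
- robot.inverse_kinematics(position, orientation): joint angles nearest the present ones, or None.
- robot.get_image(name): name is "scene" or "top" or "wrist"; returns a dict with "img" (480x640x3 uint8, blue, green, red), "fovy" (degrees; the focal length in pixels is half the picture's height over the tangent of half this angle, whatever the lens; pixels are square), "cx", "cy" (the principal point, pixels), "k1" (the pictures are not rectified: a ray, as slopes to the right and down, at radius r is drawn at 1 + k1 r^2 times it, then the intrinsics apply), "eye" and "orientation" of the camera in the world. Camera axes: x right, y down, z forward; pixel columns grow to the right and rows downward; lengths in mm; the calibration is good to about 2 mm. A picture is of the moment at which its call begins. There is no depth.
A pose or a line that the arm cannot do raises robot.MotionError and nothing moves.
- robot.hand_in(): hands the job in, once; it reports no verdict.
Readings, each from a call of its own:
- robot.current_t(): time.
- robot.current_qpos(): joint angles.
- robot.current_joint_vel(): joint speeds.
- robot.current_joint_efforts(): joint torques, N m.
- robot.current_tcp_pos(): TCP position.
- robot.current_eef_rot(): TCP orientation.
- robot.current_contact_force(): force on the tool from outside, world axes, zero at the start.
- robot.current_ft_torque(): the same for the moment, N m.
- robot.current_gripper_width(): opening from 0.0 (shut) to 1.0 (fully open).
Only numpy, scipy, OpenCV 4.12 (cv2) and the standard library are available. Lean on these libraries where they do the work, as an engineer would, in place of code of your own. Each camera call takes 0.05 s, during which the arm holds its last target. There are 200 camera calls.

### The job

I am about to serve sweets with the scoop. Take just the top wooden board off the stack and lay it flat in the ceramic dish as a clean rest (set it down, do not drop it, and let go of it), leaving the other boards stacked; then lift the glass jar's sprung flap cap to 50 degrees open and keep holding it there for me. Finish still holding the flap at that angle, and leave everything else on the mat where it is.

Things in the scene. Friction and masses are not known exactly. Their poses are not given: they have to be found in the camera images.
- flap (a joint): hinge of the jar's flap cap, rad: 0 shut (level on the mouth), grows as the front edge rises; 50 degrees is 0.873; stop at 1.7. A light spring and the flap's weight (about 120 g) shut it from any angle; holding it at the grip takes 1 to 2 N
- jar: round glass jar, 110 mm across, 138 mm tall with its steel collar, fixed, sweets inside; origin at the centre of its underside on the mat, z up, x from the flap's front (grip side) to the hinge, within 0.45 rad of pointing away from the robot. Flap cap: round steel disc 115 mm across, 7 mm thick, 139 to 146 mm above this origin when shut
- flap_grip (a point): grip point in the upright black fin near the disc's front edge. Fin: 12 mm thick along the jar's y, 28 mm along x, 33 mm tall above the disc. Point: mid thickness and length, 22 mm above the disc, 11 mm under the fin's end; shut, it is 96 mm in front of and 30 mm above the hinge line. Pinched from above on its flat sides, the fin pivots between the fingertips: the gripper can stay upright along the arc
- flap_hinge (a point): point on the hinge line, at the middle of the jar's far rim, 60 mm along the jar's x from its axis and 138 mm above its underside; the hinge line runs along the jar's y; its axes turn with the flap
- board1: plain light wooden board, 84 (x) by 52 (y) by 12 mm (z), about 36 g; origin at the centre of its underside, z up. The top board of the stack of four at the start
- board2: plain light wooden board, 84 (x) by 52 (y) by 12 mm (z), about 36 g; origin at the centre of its underside, z up. Second from the top
- board3: plain light wooden board, 84 (x) by 52 (y) by 12 mm (z), about 36 g; origin at the centre of its underside, z up. Third from the top
- board4: plain light wooden board, 84 (x) by 52 (y) by 12 mm (z), about 36 g; origin at the centre of its underside, z up. Bottom board of the stack, on a fixed flat grey stand 100 by 66 by 6 mm; the stack may be a little uneven
- dish: loose white ceramic dish, rectangular and open, about 600 g: 160 (x) by 130 (y) by 18 mm high outside, walls and floor 6 mm thick, so the inside is 148 by 118 mm and 12 mm deep; origin at the centre of its underside, z up
- scoop: bystander: stainless scoop lying flat, pan 70 by 46 by 30 mm to +x of its origin, handle 90 mm to -x; origin under the pan's back
- fork: bystander: white plastic fork lying flat along its x, 167 mm long, 24 mm wide, 4 mm thick; origin under it near its middle
- canister: bystander: small upright canister with a press button lid, 49 mm across, 66 mm tall; origin at the centre of its underside
- spoon: bystander: spoon 150 mm long lying flat along its x; origin under it
- mug: bystander: white mug, 76 mm across, 88 mm tall; origin at the centre of its underside
- preserve: bystander: small jar with a plain screw cap, 64 mm across, 90 mm tall; origin at the centre of its underside
Mind the look-alikes: they are no part of the job. Of the things shaped like the dish, the white one is meant.

How it is judged (in metres and radians):
On the way, in this order (a step that is already met when the one before it is completed fails the run):
1. the top board is held clear of the stack, the other boards left there (height (world z) of board1 above 0.075 m and contact force between the fingers and board1 above 0.3 N and height (world z) of each of board2, board3, board4 below 0.05 m), for 0.2 s.
2. the board lies flat in the dish, let go (x of board1 in the frame of dish between -0.05 and 0.05 m and y of board1 in the frame of dish between -0.05 and 0.05 m and z of board1 in the frame of dish between 0.002 and 0.009 m and angle between board1's own z axis and vertical below 0.08 rad and contact force between the fingers and board1 below 0.05 N and linear speed of board1 below 0.05 m/s), for 0.3 s.
At the end, for the whole second after the job is handed in: the top board lies flat (0.08 rad) on the dish's floor, centres within 50 mm in x and y, untouched, at rest; the other boards are within 15 mm of their start; the flap is still at 50 degrees, give or take 8 (0.733 to 1.013 rad), held by the fingers and nothing else (all of step 2 and distance of each of board2, board3, board4 from where it was at the start of the episode below 0.015 m and value of joint flap between 0.733 and 1.013 rad and velocity of joint flap between -0.1 and 0.1 rad/s and contact force between the fingers and flap above 0.3 N and contact force between flap and scoop below 0.05 N and contact force between flap and fork below 0.05 N and contact force between flap and canister below 0.05 N and contact force between flap and spoon below 0.05 N and contact force between flap and mug below 0.05 N and contact force between flap and preserve below 0.05 N and contact force between flap and dish below 0.05 N and contact force between flap and board1 below 0.05 N); the arm keeps its last pose, push and grip.
It fails at once if the board is dropped: it moves faster than 0.6 m/s while the fingers do not touch it (contact force between the fingers and board1 below 0.02 N and linear speed of board1 above 0.6 m/s).
It fails at once if another board is moved more than 30 mm (distance of any of board2, board3, board4 from where it was at the start of the episode above 0.03 m).
It fails at once if a bystander is moved more than 30 mm (distance of any of scoop, fork, canister, spoon, mug, preserve from where it was at the start of the episode above 0.03 m).
It fails at once if the dish is pushed more than 40 mm (distance of dish from where it was at the start of the episode above 0.04 m).
It also fails if it takes over 64 s, if anything falls off the work surface, if the arm or the gripper's body presses on something with over 40 N, if the wrist force passes 120 N, or if a joint passes its speed limit or range.

## Working session

There is one attempt and no reset: what is moved stays moved. The work goes in short steps, each a Python script; the robot and the scene stay as the last script left them, time stands still between calls to the robot, and variables do not carry over. Pictures are saved under pics/ and viewed, about 8 in all and at most 12, crops included, and the job is handed in when it is done.

```bash
mkdir -p pics; cat > h.py <<'E'
import numpy as np, cv2, pickle
from scipy.spatial.transform import Rotation as R
from bench import robot
def snap(name,fn):
    d=robot.get_image(name); cv2.imwrite('pics/'+fn+'.png',d['img']); pickle.dump(d,open('pics/'+fn+'.pkl','wb')); return d
def load(fn): return pickle.load(open('pics/'+fn+'.pkl','rb'))
def rot(o):
    o=np.array(o,float)
    return o if o.shape==(3,3) else R.from_euler('xyz',o).as_matrix()
def K(d):
    f=240/np.tan(np.radians(d['fovy'])/2); return np.array([[f,0,d['cx']],[0,f,d['cy']],[0,0,1.]]),np.array([d['k1'],0,0,0.])
def ray(d,uv):
    k,dc=K(d); p=cv2.undistortPoints(np.array(uv,float).reshape(-1,1,2),k,dc).reshape(-1,2)
    return (rot(d['orientation'])@np.c_[p,np.ones(len(p))].T).T
def onz(d,uv,z):
    r=ray(d,uv); e=np.array(d['eye'],float); return e+r*((z-e[2])/r[:,2])[:,None]
def proj(d,P):
    k,dc=K(d); M=rot(d['orientation']).T; e=np.array(d['eye'],float)
    return cv2.projectPoints(np.array(P,float).reshape(-1,1,3),cv2.Rodrigues(M)[0],-M@e,k,dc)[0].reshape(-1,2)
E
python3 - <<'E'
from h import *
for n in ('top','scene'):
    d=snap(n,n+'0'); print({k:v for k,v in d.items() if k!='img'})
E
```

```text
{'fovy': 49.738841748128905, 'cx': 318.7425449815607, 'cy': 234.90004202163075, 'k1': -0.024083633897360516, 'eye': array([ 358.88983569,  -23.5169353 , 1240.61542468]), 'orientation': array([-3.06559074,  0.00511451, -1.59945881])}
{'fovy': 47.634436594115506, 'cx': 313.02613129030493, 'cy': 241.39924856142733, 'k1': 0.03827459750396705, 'eye': array([1080.77884586, -903.67088553,  985.59248745]), 'orientation': array([-2.25424951, -0.01288854,  0.61490133])}
```

View pics/top0.png

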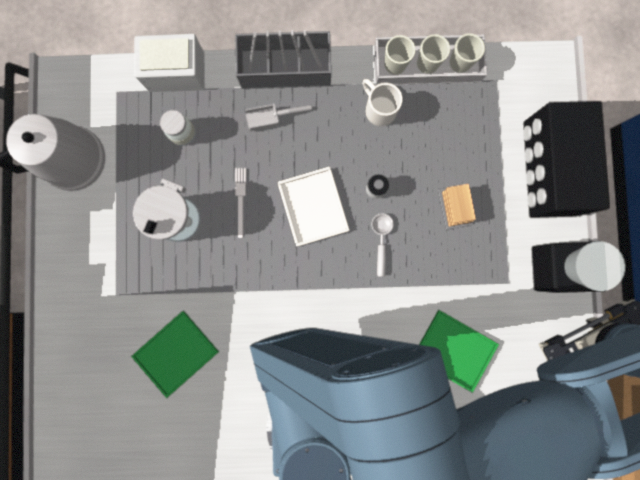

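View pics/scene0.png

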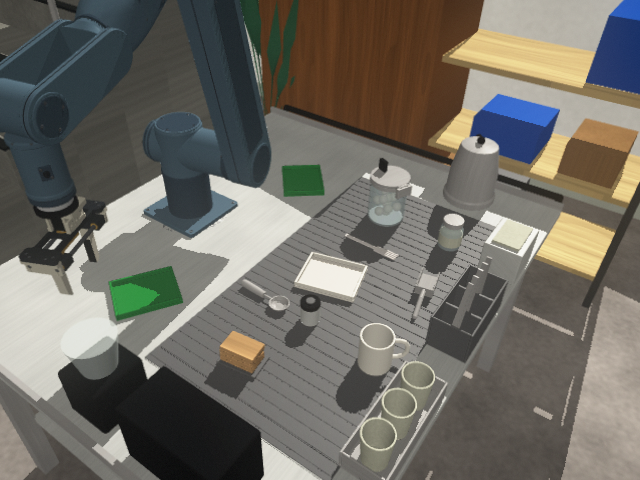

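The top view shows the stack at (459,205), the white dish at (314,206) and the jar at (160,212) with its fin at (150,226). The scene view has the stack at (243,352), the dish at (331,276) and the fin at (383,165). Next I'll enlarge these three.

```bash
python3 - <<'E'
from h import *
t=load('top0')['img'];s=load('scene0')['img']
def c(im,x,y,w,h,f): 
    o=cv2.resize(im[y:y+h,x:x+w],None,fx=f,fy=f,interpolation=cv2.INTER_CUBIC)
    for i in range(0,w,10): cv2.line(o,(i*f,0),(i*f,6 if i%50 else 14),(0,0,255),1)
    for i in range(0,h,10): cv2.line(o,(0,i*f),(6 if i%50 else 14,i*f),(0,0,255),1)
    return o
a=np.hstack([c(t,430,170,66,75,4),c(t,270,160,84,100,3)[:300],c(t,125,170,70,75,4)])
b=np.hstack([c(s,210,325,66,75,4),c(s,285,240,84,100,3),c(s,360,150,70,75,4)])
o=np.vstack([a,b]); print(o.shape); cv2.imwrite('pics/crop1.png',o)
E
```

```text
(600, 796, 3)
```

View pics/crop1.png

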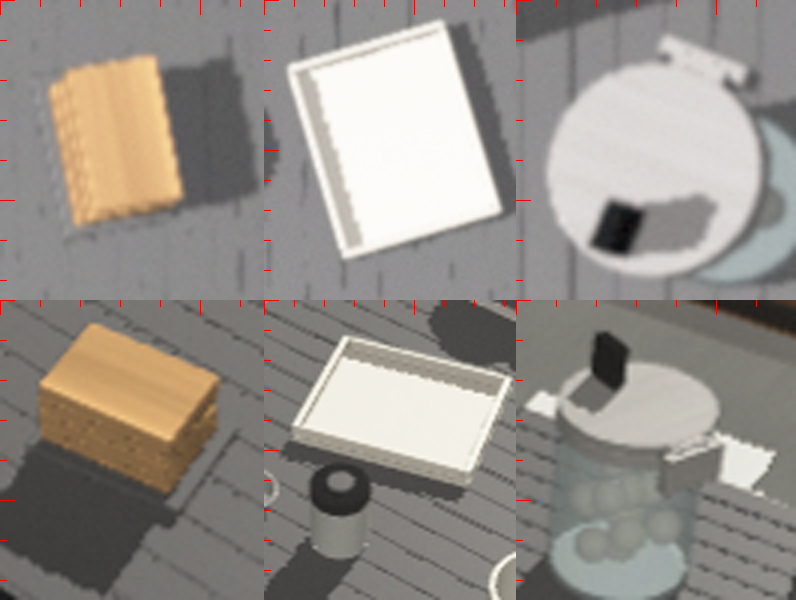

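```bash
cat > fit.py <<'E'
from h import *
from scipy.optimize import least_squares
t=load('top0');s=load('scene0')
T=lambda l,o:np.array([[o[1]+(a-o[0])/o[3], o[2]+(b-o[4])/o[3]] for a,b in l])
bt=T([(68,72),(155,55),(182,198),(92,215)],(0,430,170,4,0)); bs=T([(93,323),(218,378),(172,440),(38,384)],(0,210,325,4,300))
dt=T([(287,67),(444,20),(502,213),(345,259)],(264,270,160,3,0)); ds=T([(347,338),(512,377),(469,474),(293,432)],(264,285,240,3,300))
def rect(pt,ps,L,W,z,yaw0):
    print('top',np.round(onz(t,pt,z)[:,:2]).tolist(),'scene',np.round(onz(s,ps,z)[:,:2]).tolist())
    w=onz(t,pt,z)[:,:2]; print(' sides top',np.round(np.linalg.norm(w-np.roll(w,-1,0),axis=1),1))
    w2=onz(s,ps,z)[:,:2]; print(' sides sc',np.round(np.linalg.norm(w2-np.roll(w2,-1,0),axis=1),1), 'centres',w.mean(0).round(1),w2.mean(0).round(1))
    q=np.array([[L,W],[L,-W],[-L,-W],[-L,W]])/2
    def mod(p): c,s_=np.cos(p[2]),np.sin(p[2]); return np.c_[q@np.array([[c,s_],[-s_,c]])+p[:2],np.full(4,z)]
    best=None
    for cams in ('t','s','ts'):
      def res(p):
        P=mod(p); r=[]
        if 't' in cams: r+=[proj(t,P)-pt]
        if 's' in cams: 
            e=proj(s,P); D=np.linalg.norm(e[:,None]-ps[None],axis=2); r+=[e-ps[D.argmin(1)]]
        return np.ravel(r)
      f=least_squares(res,[*w.mean(0),yaw0]); print(cams,f.x.round(3),'rms',np.sqrt(np.mean(f.fun**2)).round(2))
    return f.x
print('board');rect(bt,bs,84,52,54,0.2)
print('dish');rect(dt,ds,160,130,18,0.3)
print('jar: disc',onz(t,[(160,212.25)],146).round(1),'hinge',onz(t,[(172.25,185.5)],146).round(1))
fin=T([(605,200),(645,208),(632,255),(590,243)],(516,125,170,4,0)); print('fin179',onz(t,fin,179).round(1).tolist())
fs=T([(595,332),(628,350),(622,388)],(516,360,150,4,300)); print(onz(s,fs[:2],179).round(1).tolist(),onz(s,fs[2:],146).round(1))
ds_=T([(557,403),(718,408),(640,363),(640,447)],(516,360,150,4,300)); print(onz(s,ds_,146).round(1).tolist())
E
python3 fit.py
```

```text
board
top [[550.0, -320.0], [558.0, -371.0], [474.0, -382.0], [466.0, -330.0]] scene [[469.0, -328.0], [551.0, -318.0], [558.0, -365.0], [474.0, -378.0]]
 sides top [51.7 84.4 53.1 84.1]
 sides sc [82.7 47.7 85.  50.6] centres [ 512.1 -350.8] [ 513.3 -347.3]
t [ 5.12093e+02 -3.50777e+02  1.36000e-01] rms 0.27
s [ 5.13262e+02 -3.47193e+02  1.41000e-01] rms 0.5
ts [ 5.12850e+02 -3.48993e+02  1.38000e-01] rms 0.71
dish
top [[581.0, 75.0], [615.0, -52.0], [459.0, -93.0], [427.0, 32.0]] scene [[433.0, 33.0], [583.0, 76.0], [616.0, -50.0], [467.0, -95.0]]
 sides top [130.6 161.1 129.1 160. ]
 sides sc [156.  130.2 155.7 133.2] centres [520.4  -9.4] [524.9  -8.8]
t [ 5.20421e+02 -9.35900e+00  2.62000e-01] rms 0.16
s [ 5.24646e+02 -8.73100e+00  2.68000e-01] rms 0.65
ts [ 5.22195e+02 -8.82100e+00  2.64000e-01] rms 0.76
jar: disc [[500.7 317.2 146. ]] hinge [[557.6 290.5 146. ]]
fin179 [[481.1, 333.5, 179.0], [476.3, 312.7, 179.0], [452.1, 319.6, 179.0], [459.0, 341.4, 179.0]]
[[453.3, 338.1, 179.0], [484.9, 330.3, 179.0]] [[483.1 331.4 146. ]]
[[455.3, 286.0, 146.0], [551.9, 348.6, 146.0], [476.7, 369.7, 146.0], [531.3, 270.9, 146.0]]
```

The top and scene fits agree to a few mm:

| Item | x, y (mm) | Yaw (rad) |
|---|---|---|
| Board | (512.5, -349) | 0.138 |
| Dish | (521, -9) | 0.264 |
| Jar axis | about (501, 317) | about -0.4 |

Sizes match the ones given. I'll move over the stack and check with the wrist camera.

```bash
python3 - <<'E'
from h import *
print(robot.current_eef_rot(), robot.current_t())
q=robot.current_qpos()
for y in (.138,.138+np.pi,.138-np.pi):
    for p in ((512.5,-350,200),(521,-9,150),(468,333,230)):
        print(y,p,np.round(robot.inverse_kinematics(p,[np.pi,0,y]),2))
robot.move_ptp([512.5,-350,190],[np.pi,0,.138]); print(robot.current_t(),robot.current_tcp_pos(),robot.current_contact_force())
d=snap('wrist','w1'); print({k:v for k,v in d.items() if k!='img'})
q=np.array([[42,26],[42,-26],[-42,-26],[-42,26]]);c,s=np.cos(.138),np.sin(.138)
P=np.c_[q@np.array([[c,s],[-s,c]])+[512.5,-349.5],np.full(4,54)]
im=d['img'].copy()
for u in proj(d,P): cv2.drawMarker(im,tuple(int(v) for v in np.round(u)),(255,0,255),cv2.MARKER_CROSS,10,1)
print(proj(d,P).round(1).tolist()); cv2.imwrite('pics/w1m.png',im)
E
```

```text
[-3.13993208e+00 -3.53062306e-04  4.28813939e-01] 0.1
0.138 (512.5, -350, 200) [-0.78  0.4   1.38 -0.    1.36  0.65]
0.138 (521, -9, 150) [-0.23  0.26  1.7  -0.    1.17  1.2 ]
0.138 (468, 333, 230) [ 0.42  0.3   1.46 -0.    1.39  1.86]
3.279592653589793 (512.5, -350, 200) [-0.78  0.4   1.38  0.    1.36 -2.49]
3.279592653589793 (521, -9, 150) [-0.23  0.26  1.7   0.    1.17 -1.94]
3.279592653589793 (468, 333, 230) [ 0.42  0.3   1.46  0.    1.39 -1.28]
-3.003592653589793 (512.5, -350, 200) [-0.78  0.4   1.38  0.    1.36 -2.49]
-3.003592653589793 (521, -9, 150) [-0.23  0.26  1.7   0.    1.17 -1.94]
-3.003592653589793 (468, 333, 230) [ 0.42  0.3   1.46  0.    1.39 -1.28]
1.325 [ 511.84786367 -350.73406108  190.01251205] [-0.54989865 -0.32894475 -0.87297536]
{'fovy': 67.20858217531088, 'cx': 318.64998711891633, 'cy': 244.40510090392104, 'k1': -0.07454525073207555, 'eye': array([ 586.56235064, -340.22059681,  356.05004786]), 'orientation': array([ 2.87210273e+00,  2.31582834e-04, -1.43367040e+00])}
[[286.3, 185.6], [348.8, 185.6], [346.8, 280.2], [288.6, 280.3]]
```

View pics/w1m.png

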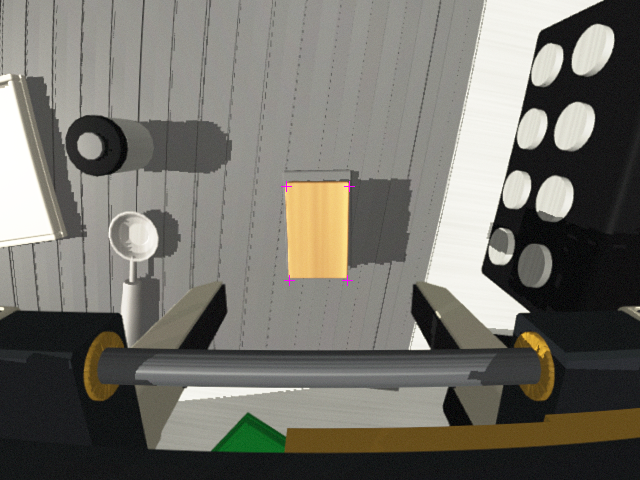

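The wrist view shows the board at columns 286–350 and rows 182–278. My overlay matches, with the board about 2.5 mm further in +x. Now I'll grasp only the top board.

```bash
python3 - <<'E'
from h import *
o=[np.pi,0,.138]
robot.move_linear([514.5,-349.5,80],o,speed=150)
print(robot.move_linear([514.5,-349.5,46.5],o,speed=50,f_stop=5),robot.current_tcp_pos())
robot.move_gripper(0.0); print('w',robot.current_gripper_width()*93)
robot.move_linear([514.5,-349.5,70],o,speed=40)
robot.move_linear([514.5,-349.5,150],o,speed=120)
print(robot.current_t(),robot.current_tcp_pos(),robot.current_gripper_width()*93)
w=snap('wrist','w2'); s=snap('scene','s2')
cv2.imwrite('pics/c2.png',np.hstack([w['img'][100:480,140:540],cv2.resize(s['img'][190:400,140:340],(400,380+40))[:380]]))
E
```

```text
False [ 514.62563276 -349.57373734   46.55400371]
w 51.52857786604632
5.3583 [ 514.06992842 -349.10395656  149.15950116] 51.86559728931476
```

View pics/c2.png

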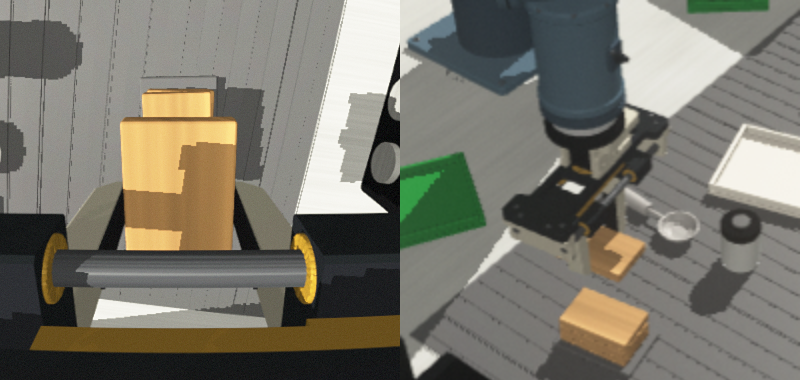

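Exactly one board is held and level (crop 180,185), and the other three are still stacked. Next I'll set it in the dish.

```bash
python3 - <<'E'
from h import *
o=[np.pi,0,.264]
robot.move_linear([521,-9,130],o,speed=200)
robot.move_linear([521,-9,30],o,speed=100)
robot.sleep(.2); print(robot.current_contact_force())
print(robot.move_linear([521,-9,8.5],o,speed=20,f_stop=3),robot.current_tcp_pos(),robot.current_contact_force())
robot.sleep(.2)
robot.move_gripper(0.66); print('w',robot.current_gripper_width()*93)
robot.sleep(.2)
robot.move_linear([521,-9,120],o,speed=60); robot.sleep(.3)
print(robot.current_t())
w=snap('wrist','w3'); t=snap('top','t3')
cv2.imwrite('pics/c3.png',np.hstack([cv2.resize(w['img'],(533,400)),cv2.resize(t['img'][150:290,240:330],(257,400))]))
E
```

```text
[ 0.6885039  -0.2439822  -0.50686961]
True [520.77429041  -8.98036068  10.49135255] [-1.21687277 -0.02781818  3.82928019]
w 61.141137868930606
12.6667
```

View pics/c3.png

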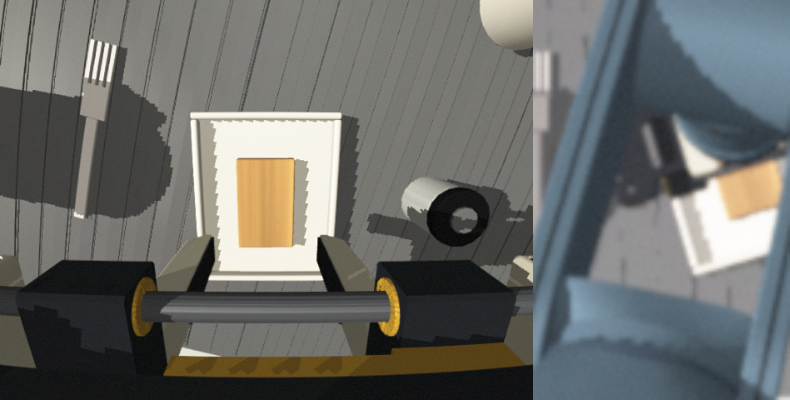

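The board lies flat and centred in the dish (wrist crop 266,203), let go. Now I'll look at the jar from above.

```bash
python3 - <<'E'
from h import *
robot.move_linear([500,0,270],[np.pi,0,.1],speed=200)
robot.move_ptp([469,332,270],[np.pi,0,-.38]); robot.sleep(.2)
d=snap('wrist','w4'); print(robot.current_t(),d['eye'])
im=d['img'].copy(); c,s=np.cos(-.4),np.sin(-.4)
for yaw,col in ((-.4,(255,0,255)),(-.3,(0,200,0))):
    X=np.array([np.cos(yaw),np.sin(yaw)]);Y=np.array([-X[1],X[0]])
    L=np.array([501,317])
    P=[[*(L+a*X+b*Y),179] for a,b in ((-50,6),(-50,-6),(-22,-6),(-22,6))]+[[*(L+60*X),146]]
    for u in proj(d,P): cv2.drawMarker(im,tuple(int(v) for v in np.round(u)),col,cv2.MARKER_CROSS,9,1)
    print(proj(d,P).round(1).tolist())
x0,y0=190,130
o=cv2.resize(im[y0:y0+200,x0:x0+260],None,fx=3,fy=3,interpolation=cv2.INTER_CUBIC)
for i in range(0,260,10): cv2.line(o,(i*3,0),(i*3,6 if i%50 else 14),(0,0,255),1)
for i in range(0,200,10): cv2.line(o,(0,i*3),(6 if i%50 else 14,i*3),(0,0,255),1)
cv2.imwrite('pics/c4.png',o)
E
```

```text
15.1833 [539.59277623 303.75018297 436.06156819]
[[312.5, 269.6], [328.5, 269.9], [329.4, 233.8], [313.0, 233.5], [323.0, 119.6]]
[[319.2, 270.2], [335.1, 268.9], [332.4, 232.9], [316.1, 234.2], [315.2, 119.9]]
```

View pics/c4.png

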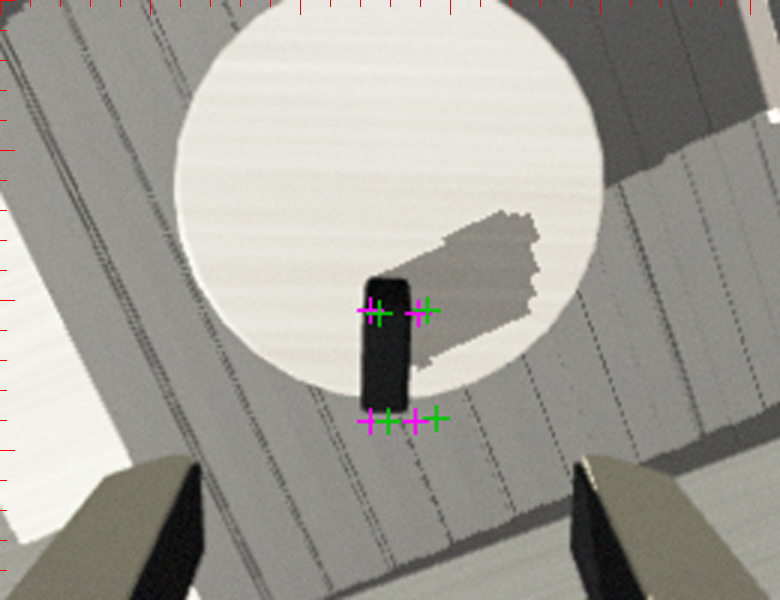

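```bash
python3 - <<'E'
from h import *
from scipy.optimize import least_squares
d=load('w4'); f=lambda l:np.array([[190+a/3,130+b/3] for a,b in l])
g=cv2.cvtColor(d['img'],cv2.COLOR_BGR2GRAY)
W=onz(d,f([(175,188),(604,182),(388,398),(200,85),(565,70)]),146)[:,:2]
r=least_squares(lambda p:np.linalg.norm(W-p[:2],axis=1)-p[2],[501,317,57]); print('disc',r.x.round(1),r.fun.round(1))
fr=onz(d,f([(362,411),(408,411)]),179)[:,:2]; bb=onz(d,f([(366,280),(410,280)]),146)[:,:2]
print('front top',fr.round(1).tolist(),np.linalg.norm(fr[0]-fr[1]).round(1),'back base',bb.round(1).tolist(),np.linalg.norm(bb[0]-bb[1]).round(1))
a,b=fr.mean(0),bb.mean(0); v=b-a; print('len',np.linalg.norm(v).round(1),'yaw fin',np.arctan2(v[1],v[0]).round(3),'mid',((a+b)/2).round(1))
for c in (r.x[:2],): v=c-(a+b)/2; print('yaw centre',np.arctan2(v[1],v[0]).round(3),np.linalg.norm(v).round(1))
e=fr[1]-fr[0]; print('edge yaw',(np.arctan2(e[1],e[0])+np.pi/2).round(3))
E
```

```text
disc [503.2 317.9  57.3] [ 0.   0.6 -0.2  0.1 -0.6]
front top [[459.7, 342.5], [455.4, 331.8]] 11.5 back base [[484.1, 332.2], [479.6, 321.0]] 12.0
len 26.4 yaw fin -0.412 mid [469.7 331.9]
yaw centre -0.396 36.3
edge yaw -0.382
```

Everything is consistent: yaw -0.40, disc centre (503,318), radius 57.3 mm, and grip 36.3 mm in front of the axis (36 expected). I'll pinch the fin and lift it along the arc.

```bash
cat > arc.py <<'E'
from h import *
yaw=-.40; X=np.array([np.cos(yaw),np.sin(yaw),0]); g0=np.array([469.7,331.9,168.]); hinge=g0+96*X-[0,0,30]
o=[np.pi,0,yaw]
def tcp(th): return hinge-X*(96*np.cos(th)-30*np.sin(th))+np.array([0,0,96*np.sin(th)+30*np.cos(th)-11])
E
python3 - <<'E'
from arc import *
robot.move_linear(tcp(0)+[0,0,50],o,speed=120)
print(robot.move_linear(tcp(0),o,speed=50,f_stop=6),robot.current_tcp_pos(),tcp(0))
robot.move_gripper(0.0); print('w',robot.current_gripper_width()*93,robot.current_contact_force().round(1) if hasattr(robot.current_contact_force(),'round') else robot.current_contact_force())
for a in range(5,51,5):
    robot.move_linear(tcp(np.radians(a)),o,speed=50); print(a,np.round(robot.current_contact_force(),1),round(robot.current_gripper_width()*93,1))
robot.sleep(.3); print(robot.current_t(),np.round(robot.current_contact_force(),1),robot.current_tcp_pos(),tcp(np.radians(50)))
w=snap('wrist','w5'); s=snap('scene','s5')
cv2.imwrite('pics/c5.png',np.hstack([cv2.resize(w['img'],(400,300)),cv2.resize(s['img'][120:240,300:460],(400,300),interpolation=cv2.INTER_CUBIC)]))
E
```

```text
False [469.95785432 332.02799942 157.38801919] [469.7 331.9 157. ]
w 11.887704474823398 [-0.4 -2.7  1.3]
5 [-1.2 -3.6 -1.4] 11.5
10 [-2.8 -5.6 -1.8] 11.8
15 [-1.9 -5.3 -2.3] 11.8
20 [-2.6 -6.4 -3. ] 11.4
25 [-3.5 -6.4 -2.6] 11.8
30 [-2.9 -6.4 -3.5] 11.9
35 [-3.2 -6.9 -4.1] 11.8
40 [-2.7 -6.  -4.2] 11.9
45 [-3.  -5.6 -4.7] 11.7
50 [-4.1 -6.3 -6. ] 11.8
21.3917 [-3.2 -5.7 -5.6] [522.31231999 308.47148794 220.27143459] [522.45259202 309.59656182 219.82389483]
```

View pics/c5.png

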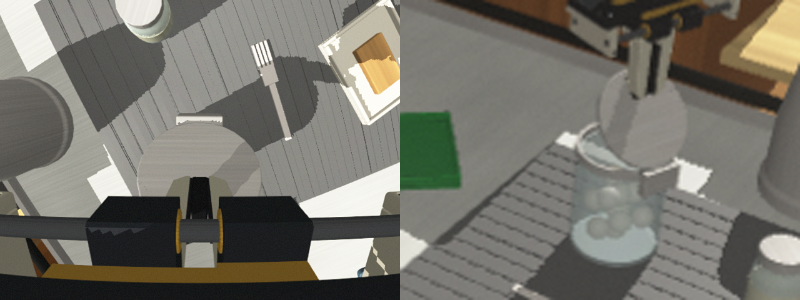

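The flap is open and pinched in both pictures (scene crop 645,115), and the board is still in the dish. I'll check the angle by overlaying the modelled disc.

```bash
python3 - <<'E'
from arc import *
out=[]
for n,(x0,y0,w,h,f) in (('s5',(370,140,54,60,7)),('w5',(200,170,230,170,1.7))):
    d=load(n); o=cv2.resize(d['img'][y0:y0+h,x0:x0+w],None,fx=f,fy=f,interpolation=cv2.INTER_CUBIC)
    a=np.linspace(0,2*np.pi,80)
    for th,c in ((40,(255,0,0)),(50,(0,180,0)),(60,(0,0,255))):
        t=np.radians(th); u=-X*np.cos(t)+[0,0,np.sin(t)]; nn=X*np.sin(t)+[0,0,np.cos(t)]; Y=np.array([-X[1],X[0],0])
        P=hinge+8*nn+np.outer(60+57.5*np.cos(a),u)+np.outer(57.5*np.sin(a),Y)
        q=((proj(d,P)-[x0-.5,y0-.5])*f)
        cv2.polylines(o,[np.round(q).astype(int)],True,c,1)
    out.append(cv2.copyMakeBorder(o,0,420-o.shape[0],0,0,0))
cv2.imwrite('pics/c6.png',np.hstack(out))
E
```

```text
(no output)
```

View pics/c6.png

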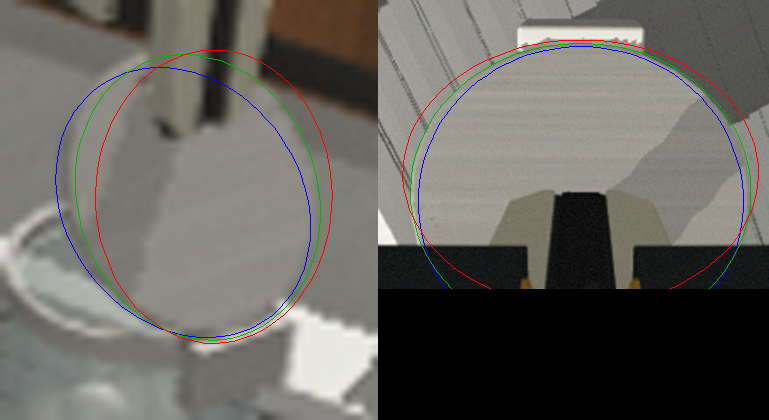

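The 50° outline (green) follows the disc's edge in both views, and 40° and 60° do not. The flap is at rest and the time is about 22 s, so I'll hand in.

```bash
python3 - <<'E'
from h import *
print(robot.current_gripper_width()*93,robot.current_contact_force(),robot.current_t()); robot.hand_in()
E
```

```text
11.976138386319668 [-3.65453517 -4.60370752 -4.76998308] 21.4917
the job is handed in; nothing more can be done
```

The top board is lying flat in the white dish, let go, and the gripper is still holding the jar's flap at about 50°. I handed the job in at 21.5 s.

- **Board:** I lifted only the top board, and a picture showed the other three still stacked. I lowered it until it touched the dish floor at the expected height. The wrist picture then showed it flat and near the centre, and it was still there in the last picture.
- **Flap:** I pinched the fin and lifted it along its arc with the gripper upright. The fingers are 12 mm apart, which matches the fin's thickness. In the last scene and wrist pictures, the disc's edge follows the modelled 50° outline and not the 40° or 60° ones. The force on the tool was about 7.5 N at hand-in, including a steady sideways 4–5 N. That is more than the 1–2 N the flap needs, and may come from a small alignment error.
- **Not checked directly:** I read the flap angle off pictures by eye, so it is good to a few degrees. I did not re-measure the three remaining boards or the other items on the mat at the end.

No check failed or disagreed with another.

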